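Weigh the grinding ball from the curved track

ROBOT

A 6-joint arm with a two-finger parallel gripper is mounted at the origin on the work surface. World frame = base frame: x ahead of the robot, y to its left, z up, the work surface at z = 0. Lengths are in m, angles in rad, forces in N, time in s.
With the tool pointing down it reaches from about 0.3 to 0.825 m from the base axis. Payload 5.4 kg.
Tool frame: the origin (TCP) lies midway between the tips of the shut fingers; the grasp point (between the pads) lies 19 mm behind it; z points along the fingers, y is the line along which they close (so a half turn about z gives the same grasp; the last joint's range is limited). The gripper opens to 92 mm and grips with 3 to 60 N. Pads are 20 mm wide; open, the fingers measure 128 mm over their backs; the gripper's body (75 mm by 189 mm) begins 69 mm behind the grasp point.
Start: joints at [1.077, 0.158, 1.597, -0, 1.386, -0.21], TCP at [0.161, 0.552, 0.215] pointing down, gripper open.
Joint ranges: [-2.91, 2.91], [-0.94, 2.29], [0.18, 2.7], [-1.29, 4.43], [0.17, 2.64], [-3, 3]. Speed limits (rad/s): [2.57, 2.57, 3.14, 3.14, 3.14, 3.14].

INTERFACE

Orientations are given as a unit quaternion [x, y, z, w].
In Python, from rig import r gives the robot as it stands.
- The arm moves only by the shell command python3 -m handwheel 'ROWS' [OPENING]. ROWS is JSON, one flat list of numbers, 6 for each row, row after row: the shift along the world's x, y, z as a fraction of full scale, then the turn, a rotation vector about the world's x, y, z as a fraction of full scale. A call has 1 to 8 rows; each row is the pose to reach, as a shift and turn from the pose commanded when the call began; what a row does not reach only later rows make up. Full scale, the value 1, is 50 cm for a shift and 90 degrees for a turn. A row lasts 1/12 s, in which the tool goes at most 41.7 mm and 7.16 degrees, less where a joint would pass 70% of its speed; a pose out of reach is approached as far as the arm can. A call with a number of a shift or a turn outside -1 to 1 is refused whole. A call with a gripper value outside its range is refused whole. OPENING is the opening, from 0 (shut) to 1 (fully open), set as the call begins (- or left out, the last holds). The fingers move at their own pace and stop on an object; the grip force is fixed at half the most. Time passes only in rows, so rows that repeat a pose let the fingers close. It gives the time, the measured TCP pose, the force, the opening and the grip force at its end, in the units of the state.
- r.state(): the state, without advancing time (a new reading comes with each control period).
- r.snapshot(name): name is "scene" or "side" or "wrist"; returns a dict with "img" (400x640x3 uint8, blue, green, red), "intrinsics" (3x3 intrinsics, pixels), "view" (4x4, takes a point from world to camera coordinates). Camera axes: x right, y down, z forward; pixel columns grow to the right and rows downward; lengths in m; the calibration is good to about 2 mm. A picture is of the moment at which its call begins. There is no depth.
- r.job_done(): hands the job in; it is judged then, once.
The state is a dict: "time_s": time; "joints": joint angles; "qd": joint speeds; "joint_efforts": joint torques, N m; "eef_pos": TCP position; "tcp_rot": TCP orientation; "contact_force": force on the tool from outside, world axes, zero at the start; "moment": the same for the moment, N m; "width": finger opening in m; "gripper_force": force on a finger pad.
Only numpy, scipy, OpenCV 4.12 (cv2) and the standard library are available. Lean on these libraries where they do the work, as an engineer would, in place of code of your own. Each camera call takes 0.05 s, during which the arm holds its last target. There are 200 camera calls.

TASK

The steel grinding ball in the curved aluminium track is to be weighed. Push it along the track to the open gap at the far end, where it drops into its seat and stops, then lift it out there and set it gently in the black ring on the pan of the white balance, and let go.

Things in the scene. Friction and masses are not known exactly. Their poses are not given: they have to be found in the camera images.
- ball: Polished steel ball, 50 mm across, about 0.5 kg, lying in the curved track, free to roll; origin at its centre (its axes turn as it rolls). It starts in the track's straight part, which is closed behind it by a low wall at least 95 mm from its centre. The smaller ball on the cork ring is no part of the job.
- bend (a point): Centre of the fixed track's bend, on the channel floor, 10 mm above the table; z up. Channel centre line: straight along +x at y -130 mm from x -145 to 0, then round this point at radius 130 mm, 60 degrees to the left, to (113, -65), where the walls end. Walls 54 mm apart, tops 45 mm above the floor; lips on them leave a 40 mm slot, too narrow for the ball. Closed fingers turned along it fit in.
- exit (a point): Centre of the ball once it sits in its seat in the exit gap, a round hole in the floor into which it sinks 3 mm; 32 mm above the table, 33 mm straight on past the channel mouth, at (129, -36) mm from bend; axes as there. Its sides, across the channel, are open; floor 22 mm below. A 36 mm wide end stop 27 mm beyond it reaches this height.
- nest: Black plastic ring, 48 mm outside, 36 mm inside, 10 mm high, fixed on the round steel pan (132 mm across) of the white balance (220 x 180 mm); origin at the centre of its underside, on the pan, 64 mm above the table; z up. A ball sitting in the ring has its centre 27 mm above this origin.
There are look-alikes about, which are no part of the job. What is shaped like the ball but green or turquoise is not meant.

How it is judged:
On the way:
1. the ball sits in its seat at the exit gap of the track (horizontal distance between ball and exit below 0.01 m and z of ball in the frame of exit below 0.006 m), for 0.2 s.
At the end, for the whole second after the job is handed in: the ball from the track rests in the black ring on the balance pan: its centre within 12 mm of the ring's axis and 18 to 36 mm above the pan, at rest, released (horizontal distance between ball and nest below 0.012 m and z of ball in the frame of nest between 0.018 and 0.036 m and linear speed of ball below 0.03 m/s); the robot touches nothing.
It fails at once if the ball is dropped or thrown into the ring (it comes down on it faster than 0.5 m/s) (distance between ball and nest below 0.045 m and linear speed of ball above 0.5 m/s).
It also fails if it takes over 58 s, if anything falls off the work surface, if the arm or the gripper's body presses on something with over 40 N, if the wrist force passes 120 N, or if a joint passes its speed limit or range.

## Working session

There is one attempt and no reset: what is moved stays moved. The work goes in short steps, Python scripts to look and compute and a shell command to move; the robot and the scene stay as the last step left them, time stands still between calls to the robot, and variables do not carry over. Pictures are saved under pics/ and viewed, at most 10 in all, crops included, and the job is handed in when it is done.

```bash
mkdir -p pics; ls; python3 - <<'E'
from rig import r
import cv2,numpy as np,pickle
d={}
for n in ["scene","side","wrist"]:
    s=r.snapshot(n); d[n]=s; cv2.imwrite(f"pics/{n}0.png",s["img"])
    print(n,np.round(s["intrinsics"],1).tolist(),np.round(s["view"],3).tolist())
pickle.dump(d,open("p0.pkl","wb"))
print(r.state())
E
```

```text
pics
scene [[487.7, 0.0, 316.7], [0.0, 487.7, 202.7], [0.0, 0.0, 1.0]] [[0.842, 0.54, 0.015, -0.407], [0.463, -0.706, -0.535, -0.179], [-0.278, 0.458, -0.844, 1.485], [0.0, 0.0, 0.0, 1.0]]
side [[450.2, 0.0, 319.2], [0.0, 450.2, 194.9], [0.0, 0.0, 1.0]] [[0.928, -0.372, -0.01, -0.468], [-0.276, -0.669, -0.69, 0.179], [0.25, 0.643, -0.724, 0.871], [0.0, 0.0, 0.0, 1.0]]
wrist [[322.6, 0.0, 320.0], [0.0, 322.6, 204.8], [0.0, 0.0, 1.0]] [[0.28, 0.96, -0.001, -0.575], [0.917, -0.267, 0.295, -0.032], [0.282, -0.084, -0.956, 0.393], [0.0, 0.0, 0.0, 1.0]]
{'time_s': 0.15, 'joints': array([ 1.07692267e+00,  1.58856684e-01,  1.59792015e+00, -3.45591229e-05,
        1.38623232e+00, -2.10101372e-01]), 'qd': array([ 1.31253565e-03, -1.43395927e-03, -2.06278142e-03,  5.72842394e-04,
        4.45086900e-04, -4.58077016e-05]), 'joint_efforts': array([ 5.22725550e-04, -3.85915089e+01, -3.22435570e+01,  7.02944677e-02,
        3.51288042e-02, -1.07052906e-04]), 'eef_pos': array([0.16078486, 0.55155795, 0.21388329]), 'tcp_rot': array([ 1.41407367e-01,  9.89951238e-01, -6.70680285e-04, -2.28235972e-04]), 'contact_force': array([ 1.33206202,  0.44389747, -0.23409147]), 'moment': array([-0.0179852 , -0.00327258,  0.00024782]), 'gripper_force': 0.0, 'width': 0.09177682164283311}
```

View pics/scene0.png

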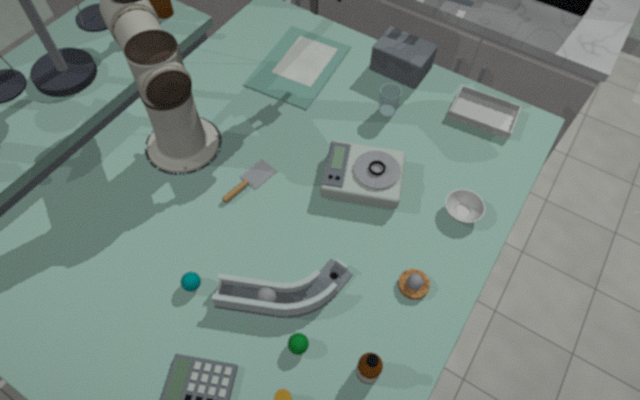

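View pics/side0.png

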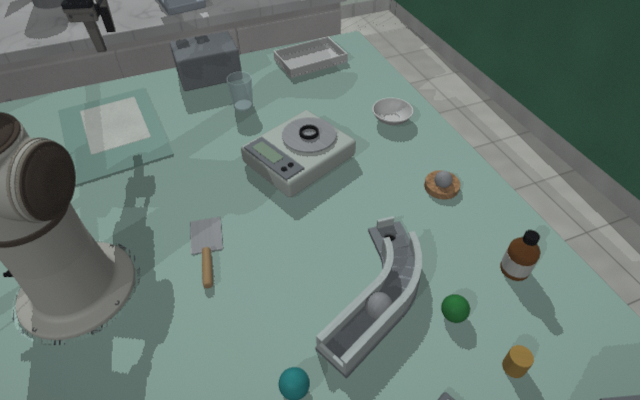

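The scene view shows the track at (215–350, 265–315) with the grey ball at about (267,295). The side view shows the same ball at (379,305). The balance ring is at (376,168) in scene and (309,132) in side.

Candidates for the ball in scene pixels:
- turquoise (191,282): excluded by colour.
- green (298,344): excluded by colour.
- small steel ball on cork (415,282): excluded, it's the smaller one on the cork ring.
- steel ball in the track (267,295): this one fits the description.

I'll confirm that in an enlarged crop.

```bash
python3 - <<'E'
import cv2,numpy as np,pickle
d=pickle.load(open("p0.pkl","rb"))
a=d["scene"]["img"][250:330,200:360]; b=d["side"]["img"][210:375,305:435]
c=d["scene"]["img"][135:215,310:420]; e=d["side"]["img"][105:195,235:365]
f=lambda m,k:cv2.resize(m,None,fx=k,fy=k,interpolation=cv2.INTER_CUBIC)
im=np.zeros((600,800,3),np.uint8)
def put(m,y,x): im[y:y+m.shape[0],x:x+m.shape[1]]=m
put(f(a,2.5),0,0)      # 400x200 
put(f(b,3),0,405)      # 390x495
put(f(c,3),205,0)      # 330x240
put(f(e,1.6),450,0)
cv2.imwrite("pics/crop1.png",im)
E
```

```text
(no output)
```

View pics/crop1.png

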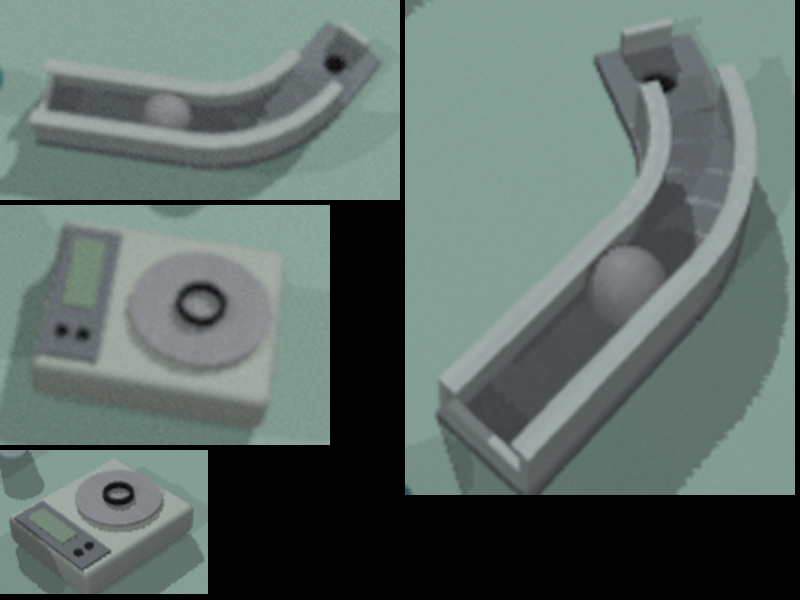

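The crop confirms the steel ball in the track: side (379,306), scene (267,295). The seat hole is at scene (334,276) and side (390,238), with the end stop beyond it. The ring is at scene (377,168) and side (309,132). Next I triangulate and fit the track.

```bash
cat > h.py <<'E'
import cv2,numpy as np,pickle
from scipy.optimize import least_squares
def proj(s,P):
    P=np.atleast_2d(P); V=np.array(s["view"]); K=np.array(s["intrinsics"])
    c=P@V[:3,:3].T+V[:3,3]; u=c@K.T; return u[:,:2]/u[:,2:]
def tri(views,pix):
    f=lambda p:np.concatenate([proj(s,p)[0]-q for s,q in zip(views,pix)])
    o=least_squares(f,[.5,0,.05]); return o.x,np.abs(o.fun).max()
def ray(s,q,z):
    V=np.array(s["view"]);K=np.array(s["intrinsics"]);C=-V[:3,:3].T@V[:3,3]
    d=V[:3,:3].T@np.linalg.solve(K,[*q,1]); return C+d*(z-C[2])/d[2]
def world(p,P):
    P=np.atleast_2d(P);c,s=np.cos(p[2]),np.sin(p[2])
    return np.c_[P[:,0]*c-P[:,1]*s+p[0],P[:,0]*s+P[:,1]*c+p[1],P[:,2]+.010]
def line(off,z,n=40):
    a=[[-.145,-.130-off,z],[0,-.130-off,z]]
    for t in np.linspace(0,np.pi/3,n): a.append([(.13+off)*np.sin(t),-(.13+off)*np.cos(t),z])
    return np.array(a)
E
python3 - <<'E'
from h import *
d=pickle.load(open("p0.pkl","rb")); S,D=d["scene"],d["side"]
print("nest ringtop",tri([S,D],[(377,168),(308.8,131.9)]))
print("ball",tri([S,D],[(266.8,294.8),(379.3,305.7)]))
print("hole",tri([S,D],[(334,275.6),(390,237.5)]))
print("tail",tri([S,D],[(217.6,286),(332.7,350)]))
obs=[(S,(334,275.6),[.129,-.036,0]),(D,(390,237.7),[.129,-.036,0]),(S,(217.6,286),[-.147,-.13,.045]),(D,(332.7,350),[-.147,-.13,.045])]
f=lambda p:np.concatenate([proj(s,world(p,P))[0]-q for s,q,P in obs])
o=least_squares(f,[.5,.0,.0]);p=o.x;print("bend",p,np.round(o.fun,1)); np.save("bend.npy",p)
im=[]
for s,(x0,y0,x1,y1) in((S,(200,250,360,330)),(D,(305,210,435,375))):
    k=5 if s is S else 3.6
    m=cv2.resize(s["img"][y0:y1,x0:x1],None,fx=k,fy=k,interpolation=cv2.INTER_CUBIC)
    for off,z,c in((-.02,.045,(0,255,255)),(.02,.045,(0,255,255)),(0,0,(0,0,255))):
        q=((proj(s,world(p,line(off,z)))-[x0,y0]+.5)*k).astype(int); cv2.polylines(m,[q],False,c,1)
    im.append(m)
cv2.imwrite("pics/ov1.png",im[0]);cv2.imwrite("pics/ov2.png",im[1])
E
```

```text
nest ringtop (array([0.55628103, 0.19648272, 0.06706965]), np.float64(0.24725130094944348))
ball (array([ 0.50978071, -0.27022689,  0.0348699 ]), np.float64(1.7625664242616494))
hole (array([ 0.61409658, -0.12248185,  0.00435495]), np.float64(0.6939880802566449))
tail (array([ 0.39916679, -0.31973834,  0.04623699]), np.float64(1.5299223093788328))
bend [ 0.48074311 -0.14452394  0.4163564 ] [-0.9  0.5  0.2 -1.2 -1.9  1.1  0.  -1.4]
```

View pics/ov1.png

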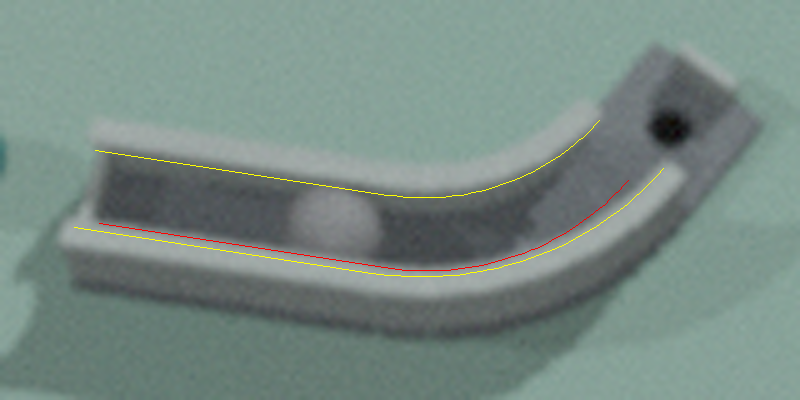

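The fit agrees with the image to about 1 px: lips at the yellow lines, hole at (668,128) in the overlay. First move: go over the balance and close the fingers while turning toward the track direction.

```bash
python3 -m handwheel '[0.68,-0.66,0.08,0,0,-0.55, 0.68,-0.66,0.08,0,0,-0.55, 0.68,-0.66,0.08,0,0,-0.55, 0.68,-0.66,0.08,0,0,-0.55, 0.68,-0.66,0.08,0,0,-0.55, 0.68,-0.66,0.08,0,0,-0.55, 0.68,-0.66,0.08,0,0,-0.55, 0.68,-0.66,0.08,0,0,-0.55]' 0
python3 -c "
from rig import r;s=r.state();print(s['time_s'],s['eef_pos'],s['tcp_rot'],s['joints'])"
```

```text
time_s: 0.82
eef_pos: [0.4003, 0.3189, 0.2427]
tcp_rot: [0.545, 0.838, 0.0, -0.0]
contact_force: [0.6, 0.4, -0.4]
width: 0.0407
gripper_force: 0.0
0.8167 [0.40028871 0.31893707 0.24268483] [ 5.44917902e-01  8.38489402e-01  1.02015618e-05 -5.59037619e-05] [ 4.36235460e-01 -2.58853938e-02  1.73494522e+00  1.06657283e-04
  1.43257475e+00  1.80068365e-02]
```

```bash
python3 -m handwheel '[0.2,-0.22,0,0,0,0, 0.2,-0.22,0,0,0,0, 0.2,-0.22,0,0,0,0, 0.2,-0.22,0,0,0,0, 0.2,-0.22,0,0,0,0]'
python3 -c "
from rig import r;import pickle
pickle.dump(r.snapshot('wrist'),open('w1.pkl','wb'))"
python3 -m handwheel '[-0.02,-0.66,0,0,0,0, -0.02,-0.66,0,0,0,0, -0.02,-0.66,0,0,0,0, -0.02,-0.66,0,0,0,0, -0.02,-0.66,0,0,0,0, -0.02,-0.66,0,0,0,0, -0.02,-0.66,0,0,0,0, -0.02,-0.66,0,0,0,0]'
python3 -m handwheel '[-0.04,-0.24,-0.04,0,0,0, -0.04,-0.24,-0.04,0,0,0, -0.04,-0.24,-0.04,0,0,0, -0.04,-0.24,-0.04,0,0,0, -0.04,-0.24,-0.04,0,0,0]'
python3 - <<'E'
from h import *
from rig import r
w=r.snapshot('wrist');pickle.dump(w,open('w2.pkl','wb'))
p=np.load("bend.npy")
w1=pickle.load(open('w1.pkl','rb'))
print(proj(w1,[.556,.196,.074]),proj(w,world(p,[[.129,-.036,0],[-.024,-.13,.025]])))
m=w["img"].copy()
for off,z,c in((-.02,.045,(0,255,255)),(.02,.045,(0,255,255)),(0,0,(0,0,255))):
    cv2.polylines(m,[proj(w,world(p,line(off,z))).astype(int)],False,c,1)
cv2.imwrite("pics/w2.png",m);cv2.imwrite("pics/w1.png",w1["img"])
E
```

```text
time_s: 1.23
eef_pos: [0.5019, 0.2068, 0.2422]
tcp_rot: [0.545, 0.838, -0.001, 0.001]
contact_force: [0.6, 0.2, 0.1]
width: 0.0072
gripper_force: 0.0
time_s: 1.95
eef_pos: [0.4888, -0.1199, 0.2426]
tcp_rot: [0.542, 0.84, 0.0, -0.0]
contact_force: [0.1, -0.3, -0.0]
width: 0.0003
gripper_force: 0.0
time_s: 2.37
eef_pos: [0.4688, -0.2392, 0.2219]
tcp_rot: [0.544, 0.839, 0.0, -0.001]
contact_force: [-0.1, -0.1, 0.7]
width: 0.0004
gripper_force: 0.0
[[361.01998845 215.15629202]] [[472.88460632 141.32394105]
 [341.48495372 223.73677186]]
```

View pics/w2.png

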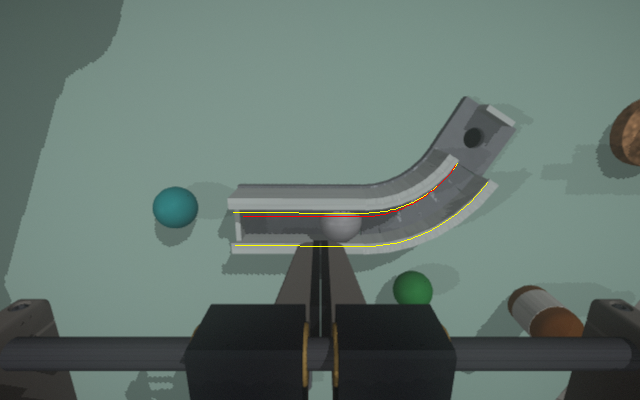

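View pics/w1.png

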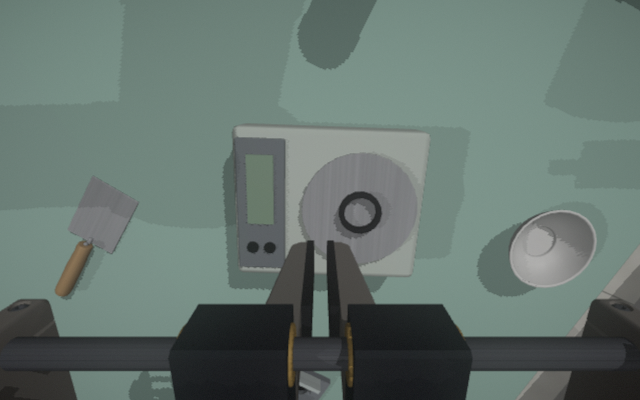

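The wrist view over the track shows the model lip lines on the real lips, the hole at about (473,137) (predicted 141) and the ball at (341,226). In the balance view the ring is at about (360,212) (predicted 215). I refine with these.

```bash
python3 - <<'E'
from h import *
d=pickle.load(open("p0.pkl","rb")); S,D=d["scene"],d["side"]
w1,w2=[pickle.load(open(f,"rb")) for f in("w1.pkl","w2.pkl")]
def dark(s,x0,y0,x1,y1,t):
    g=cv2.cvtColor(s["img"],cv2.COLOR_BGR2GRAY)[y0:y1,x0:x1]
    n,l,st,c=cv2.connectedComponentsWithStats((g<t).astype(np.uint8)); i=1+st[1:,4].argmax()
    b=st[i]; return np.array([b[0]+x0+(b[2]-1)/2,b[1]+y0+(b[3]-1)/2]),b[2:5]
h2=dark(w2,455,118,492,158,60); r1=dark(w1,330,185,392,240,70); rS=dark(S,362,155,392,182,60); rD=dark(D,292,118,326,146,60)
print(h2,r1,rS,rD)
N,e=tri([w1,S,D],[r1[0],rS[0],rD[0]]);print("ring 3 views",N,e, "wrist ray z.072",ray(w1,r1[0],.072))
P=lambda x,y,z:[x,y,z]
print("ball 3",tri([w2,S,D],[(341,226),(266.8,294.8),(379.3,305.7)]))
obs=[(S,(334,275.6),[.129,-.036,0],.5),(D,(390,237.7),[.129,-.036,0],.5),(S,(217.6,286),[-.147,-.13,.045],.5),(D,(332.7,350),[-.147,-.13,.045],.5),
 (w2,h2[0],[.129,-.036,0],1),(w2,(233.5,229),[-.147,-.13,.045],1)]
f=lambda p:np.concatenate([(proj(s,world(p,Q))[0]-q)*k for s,q,Q,k in obs])
o=least_squares(f,[.5,.0,.4]);p=o.x;print("bend",p,np.round(o.fun,1)); np.save("bend.npy",p)
print("exit",world(p,[.129,-.036,.022]),"hole ray",ray(w2,h2[0],.010))
b=ray(w2,(341,226),.035);print("ball",b)
c,s=np.cos(p[2]),np.sin(p[2]);q=b[:2]-p[:2];print("ball in bend",q[0]*c+q[1]*s,-q[0]*s+q[1]*c)
print("start",world(p,[-.085,-.13,.015]), "yaw",np.degrees(p[2]))
E
```

```text
(array([472.5, 137.5]), array([ 18,  20, 278], dtype=int32)) (array([360. , 212.5]), array([ 43,  42, 695], dtype=int32)) (array([376.5, 167.5]), array([16, 14, 76], dtype=int32)) (array([309., 132.]), array([ 19,  15, 148], dtype=int32))
ring 3 views [0.55544252 0.19652209 0.06719266] 0.677092218875373 wrist ray z.072 [0.55411459 0.19782674 0.072     ]
ball 3 (array([ 0.51001917, -0.27336889,  0.04132905]), np.float64(1.8490716271194856))
bend [ 0.47877961 -0.14287204  0.42919192] [-0.5 -0.5 -0.8 -1.  -0.8  0.5  0.  -0.9  0.3  0.4 -0.3  0.2]
exit [[ 0.61106051 -0.12192536  0.032     ]] hole ray [ 0.6105206  -0.12169771  0.01      ]
ball [ 0.51206092 -0.27593584  0.035     ]
ball in bend -0.025109879303030457 -0.1348447722990374
start [[ 0.45558661 -0.29645292  0.025     ]] yaw 24.59088565474291
```

```bash
python3 -m handwheel '[-0.026,-0.114,0,0,0,0.006, -0.026,-0.114,0,0,0,0.006, -0.026,-0.114,-0.08,0,0,0.006, -0.026,-0.114,-0.16,0,0,0.006, -0.026,-0.114,-0.24,0,0,0.006, -0.026,-0.114,-0.3,0,0,0.006, -0.026,-0.114,-0.3,0,0,0.006, -0.026,-0.114,-0.3,0,0,0.006]'
python3 - <<'E'
from h import *
from rig import r
w=r.snapshot('wrist');pickle.dump(w,open('w3.pkl','wb'));p=np.load("bend.npy");st=r.state();print(st['eef_pos'],st['tcp_rot'])
m=w["img"].copy()
for off,z,c in((-.02,.045,(0,255,255)),(.02,.045,(0,255,255))):
    cv2.polylines(m,[proj(w,world(p,line(off,z))).astype(int)],False,c,1)
cv2.imwrite("pics/w3.png",m)
# waypoints
from scipy.spatial.transform import Rotation as R
def wp(s):
    L=.13*np.pi/3; t=np.clip(s/.13,0,np.pi/3)
    if s<=0: xy=[s,-.13]
    else: xy=[.13*np.sin(t),-.13*np.cos(t)]
    return np.r_[world(p,[*xy,.017])[0],np.degrees(p[2]+t)]
for s in np.array([-85,-70,-50,-35,-20,-5,0,15,30,45,60,75,85,95,105,110,115,120,125])/1000: print(round(s*1000),np.round(wp(s),4))
E
```

```text
time_s: 3.08
eef_pos: [0.4564, -0.2937, 0.0721]
tcp_rot: [0.538, 0.843, 0.001, -0.002]
contact_force: [0.2, -0.4, 0.7]
width: 0.0005
gripper_force: 0.0
[ 0.45771294 -0.29554065  0.07428161] [ 5.38026733e-01  8.42927405e-01 -4.47115370e-05  7.88201700e-04]
-85 [ 0.4556 -0.2965  0.027  24.5909]
-70 [ 0.4692 -0.2902  0.027  24.5909]
-50 [ 0.4874 -0.2819  0.027  24.5909]
-35 [ 0.5011 -0.2756  0.027  24.5909]
-20 [ 0.5147 -0.2694  0.027  24.5909]
-5 [ 0.5283 -0.2632  0.027  24.5909]
0 [ 0.5329 -0.2611  0.027  24.5909]
15 [ 5.46100e-01 -2.54100e-01  2.70000e-02  3.12019e+01]
30 [ 5.5850e-01 -2.4560e-01  2.7000e-02  3.7813e+01]
45 [ 5.6980e-01 -2.3570e-01  2.7000e-02  4.4424e+01]
60 [ 5.79900e-01 -2.24600e-01  2.70000e-02  5.10351e+01]
75 [ 5.88600e-01 -2.12400e-01  2.70000e-02  5.76461e+01]
85 [ 5.93600e-01 -2.03800e-01  2.70000e-02  6.20535e+01]
95 [ 5.98000e-01 -1.94800e-01  2.70000e-02  6.64609e+01]
105 [ 6.01600e-01 -1.85500e-01  2.70000e-02  7.08682e+01]
110 [ 6.03100e-01 -1.80700e-01  2.70000e-02  7.30719e+01]
115 [ 6.04500e-01 -1.75900e-01  2.70000e-02  7.52756e+01]
120 [ 6.05700e-01 -1.71100e-01  2.70000e-02  7.74793e+01]
125 [ 6.0670e-01 -1.6620e-01  2.7000e-02  7.9683e+01]
```

View pics/w3.png

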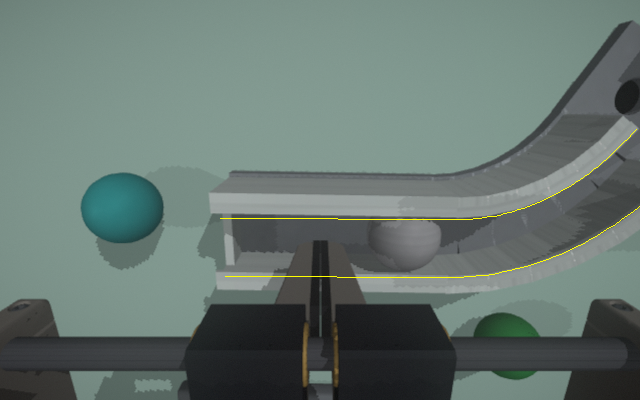

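The slot edges really lie about 5 px (3 mm) above my lines here: lips at rows 214/271, model 219/277. The ball is at (405,243) with the fingers behind it at (320,243). I shift about 2 mm that way and descend into the slot.

```bash
python3 -m handwheel '[-0.004,0.002,-0.03,0,0,0, -0.004,0.002,-0.06,0,0,0, -0.004,0.002,-0.092,0,0,0, -0.004,0.002,-0.092,0,0,0, -0.004,0.002,-0.092,0,0,0]'
python3 -c "
from rig import r;s=r.state();print(s['eef_pos'],s['contact_force'])"
```

```text
time_s: 3.55
eef_pos: [0.4557, -0.296, 0.0289]
tcp_rot: [0.539, 0.843, -0.0, 0.001]
contact_force: [-0.3, 0.7, -0.0]
width: 0.0003
gripper_force: 0.0
[ 0.45573037 -0.29598103  0.02888619] [-0.26380338  0.74615375 -0.03167104]
```

```bash
python3 -m handwheel '[0.011,0.0056,0,0,0,0, 0.022,0.0112,0,0,0,0, 0.033,0.0168,0,0,0,0, 0.044,0.0224,0,0,0,0, 0.055,0.028,0,0,0,0, 0.066,0.0336,0,0,0,0, 0.077,0.039,0,0,0,0, 0.089,0.045,0,0,0,0]'
python3 -m handwheel '[0.0106,0.0048,0,0,0,0, 0.021,0.0096,0,0,0,0, 0.032,0.0144,0,0,0,0, 0.042,0.019,0,0,0,0, 0.053,0.024,0,0,0,0, 0.0636,0.029,0,0,0,0, 0.0744,0.034,0,0,0,0.029, 0.085,0.04,0,0,0,0.059]'
python3 - <<'E'
from h import *
from rig import r
w=r.snapshot('wrist');cv2.imwrite("pics/w4.png",w["img"]);s=r.state();print(s['eef_pos'],s['tcp_rot'],s['contact_force'])
E
```

```text
time_s: 4.22
eef_pos: [0.4994, -0.2725, 0.0265]
tcp_rot: [0.539, 0.842, -0.0, -0.0]
contact_force: [-0.2, 0.5, 0.6]
width: 0.0004
gripper_force: 0.2
time_s: 4.88
eef_pos: [0.5418, -0.2527, 0.0266]
tcp_rot: [0.498, 0.867, -0.0, -0.0]
contact_force: [-0.2, -0.2, 0.6]
width: 0.0005
gripper_force: 0.2
[ 0.54267607 -0.25220526  0.02676901] [4.97276547e-01 8.67591988e-01 2.03700792e-04 3.69059216e-04] [0.44053134 0.64605922 0.71882178]
```

View pics/w4.png

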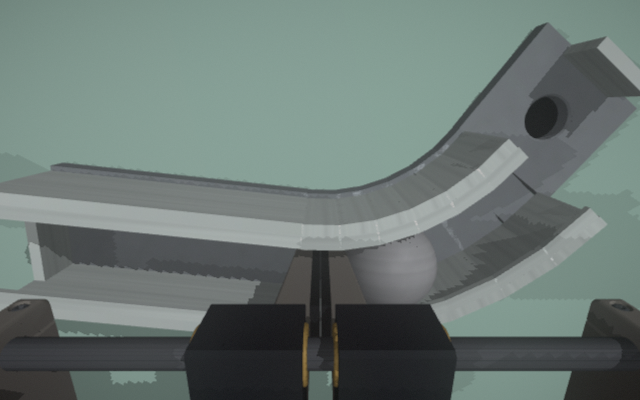

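The ball sits just ahead of the fingers at (395,275), with the bend and the hole (545,117) ahead. I continue round the bend.

```bash
python3 -m handwheel '[0.010,0.004,0,0,0,0.029, 0.020,0.010,0,0,0,0.058, 0.030,0.017,0,0,0,0.087, 0.039,0.025,0,0,0,0.116, 0.048,0.033,0,0,0,0.146, 0.057,0.041,0,0,0,0.175, 0.065,0.050,0,0,0,0.205, 0.072,0.059,0,0,0,0.234]'
python3 -m handwheel '[0.007,0.009,0,0,0,0.029, 0.014,0.019,0,0,0,0.059, 0.021,0.030,0,0,0,0.088, 0.026,0.040,0,0,0,0.118, 0.032,0.051,0,0,0,0.147, 0.036,0.060,0,0,0,0.172]'
python3 - <<'E'
from h import *
from rig import r
w=r.snapshot('wrist');pickle.dump(w,open('w5.pkl','wb'));cv2.imwrite("pics/w5.png",w["img"]);s=r.state();print(s['eef_pos'],s['tcp_rot'],s['contact_force'])
E
```

```text
time_s: 5.6
eef_pos: [0.5777, -0.2232, 0.0267]
tcp_rot: [0.332, 0.943, -0.0, 0.0]
contact_force: [-0.2, -0.1, 0.2]
width: 0.0004
gripper_force: 0.3
time_s: 6.1
eef_pos: [0.5957, -0.193, 0.0266]
tcp_rot: [0.202, 0.979, 0.0, 0.0]
contact_force: [-0.5, -0.2, 0.3]
width: 0.0005
gripper_force: 0.0
[ 0.59588484 -0.19215873  0.02656767] [2.00935773e-01 9.79604372e-01 2.93422373e-04 5.86617095e-05] [-0.5059941   0.26248257  0.39344642]
```

View pics/w5.png

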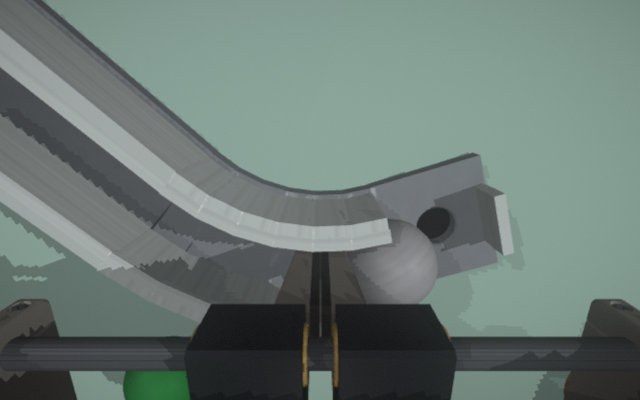

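```bash
python3 -m handwheel '[0.006,0.008,0,0,0,0.025, 0.009,0.017,0,0,0,0.049, 0.012,0.027,0,0,0,0.073, 0.015,0.037,0,0,0,0.098, 0.017,0.042,0,0,0,0.11, 0.017,0.042,0,0,0,0.11, 0.017,0.042,0,0,0,0.11, 0.017,0.042,0,0,0,0.11]'
python3 - <<'E'
from h import *
from rig import r
w=r.snapshot('wrist');pickle.dump(w,open('w6.pkl','wb'));D=r.snapshot("side");pickle.dump(D,open('d6.pkl','wb'))
m=np.zeros((600,640,3),np.uint8);m[:300]=w["img"][100:400];m[300:,:]=0
c=cv2.resize(D["img"][205:275,330:460],None,fx=4,fy=4,interpolation=cv2.INTER_CUBIC);m[305:305+c.shape[0],:c.shape[1]]=c
cv2.imwrite("pics/w6.png",m);s=r.state();print(s['eef_pos'],s['tcp_rot'],s['contact_force'])
p=np.load("bend.npy");E=world(p,[.129,-.036,.022])
print("pred exit wrist",proj(w,E),"side",(proj(D,E)-[330,205])*4+[0,305])
E
```

```text
time_s: 6.82
eef_pos: [0.6038, -0.1726, 0.0266]
tcp_rot: [0.118, 0.993, -0.0, -0.0]
contact_force: [-0.4, -0.4, 0.1]
width: 0.0006
gripper_force: 0.0
[ 0.60377799 -0.17264275  0.02662407] [ 1.17800710e-01  9.93037256e-01 -1.19061843e-05 -6.32008071e-06] [-0.51394424  0.12226138 -0.75450816]
pred exit wrist [[409.80267981 254.18713255]] side [[238.30826979 400.65337703]]
```

View pics/w6.png

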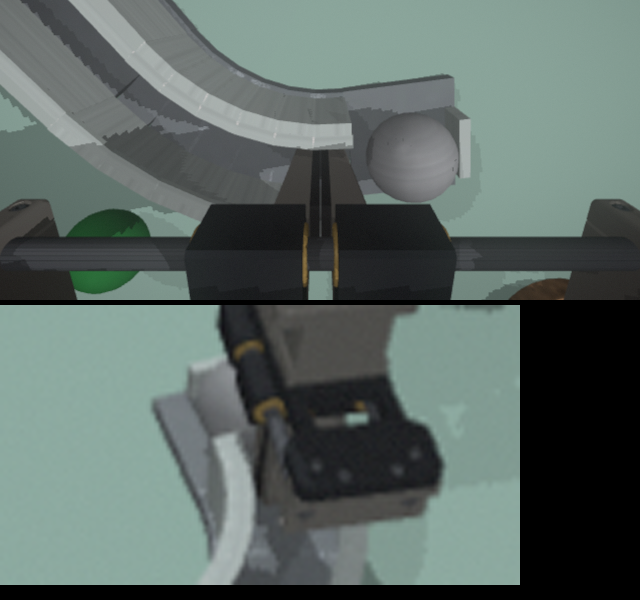

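The ball is in its seat at wrist (413,257), where the exit was predicted at (410,254). It has left the fingers and lies against the end stop side of the gap. I lift clear, turn across the channel and open.

```bash
python3 -m handwheel '[0,0,0.07,0,0,0, 0,0,0.14,0,0,0, 0,0,0.22,0,0,-0.08, 0.005,0.03,0.25,0,0,-0.16, 0.01,0.06,0.25,0,0,-0.24, 0.014,0.1,0.25,0,0,-0.32, 0.014,0.1,0.25,0,0,-0.4, 0.014,0.1,0.25,0,0,-0.48]' 1
python3 -m handwheel '[0,0,0,0,0,-0.08, 0,0,0,0,0,-0.16, 0,0,0,0,0,-0.24, 0,0,0,0,0,-0.32, 0,0,0,0,0,-0.43, 0,0,0,0,0,-0.43, 0,0,0,0,0,-0.43, 0,0,0,0,0,-0.43]'
cat > det.py <<'E'
from h import *
from rig import r
def circ(s,c,z,rad=.025):
    "circle nearest predicted centre c (px); returns centre px, radius, ray point at height z"
    V=np.array(s["view"]);P=ray(s,c,z);dep=(V[:3,:3]@P+V[:3,3])[2];R=s["intrinsics"][0][0]*rad/dep
    g=cv2.GaussianBlur(cv2.cvtColor(s["img"],cv2.COLOR_BGR2GRAY),(5,5),1)
    o=cv2.HoughCircles(g,cv2.HOUGH_GRADIENT,1,5,param1=60,param2=12,minRadius=int(R*.85),maxRadius=int(R*1.2)+1)
    o=[q for q in (o[0] if o is not None else []) if np.hypot(*(q[:2]-c))<30][:4]
    return [(np.round(q,1),np.round(ray(s,q[:2],z),4)) for q in o],R
E
python3 - <<'E'
from det import *
p=np.load("bend.npy");E=world(p,[.129,-.036,.022])[0]
w6=pickle.load(open('w6.pkl','rb'));print(circ(w6,(413,257),.032))
s=r.state();print(s['eef_pos'],s['tcp_rot'],s['width'],s['joints'])
for n in("wrist","scene","side"):
    w=r.snapshot(n);pickle.dump(w,open(n+'7.pkl','wb'));c=proj(w,E)[0];print(n,c,circ(w,c,.032))
E
```

```text
time_s: 7.58
eef_pos: [0.6109, -0.1214, 0.1518]
tcp_rot: [0.475, 0.88, 0.0, 0.0]
contact_force: [0.1, -0.9, -0.2]
width: 0.052
gripper_force: 0.0
time_s: 8.25
eef_pos: [0.6108, -0.1225, 0.1516]
tcp_rot: [0.738, 0.675, -0.0, -0.0]
contact_force: [0.8, -0.2, 0.2]
width: 0.0919
gripper_force: 0.0
([(array([409.5, 259.5,  47.9], dtype=float32), array([ 0.6143, -0.1226,  0.032 ])), (array([414.5, 259.5,  43.5], dtype=float32), array([ 0.6149, -0.1199,  0.032 ])), (array([413.5, 250.5,  51.2], dtype=float32), array([ 0.6093, -0.1196,  0.032 ])), (array([406.5, 263.5,  52.3], dtype=float32), array([ 0.6164, -0.1246,  0.032 ]))], np.float64(44.41065362353275))
[ 0.61078318 -0.12251204  0.15162488] [ 7.37699633e-01  6.75129062e-01 -2.94689607e-05 -2.88744985e-05] 0.09190211587556477 [-3.91620055e-01  3.31499755e-01  1.51864422e+00 -3.00423579e-05
  1.29152597e+00 -3.03094727e-01]
wrist [321.14081138 199.13110214] ([(array([321.5, 196.5,  23.2], dtype=float32), array([ 0.6116, -0.1194,  0.032 ])), (array([322.5, 202.5,  29.1], dtype=float32), array([ 0.612 , -0.1253,  0.032 ])), (array([328.5, 196.5,  32.4], dtype=float32), array([ 0.6181, -0.12  ,  0.032 ])), (array([318.5, 192.5,  22.4], dtype=float32), array([ 0.6092, -0.1153,  0.032 ]))], np.float64(26.736426667020613))
scene [333.45538889 271.05144669] ([], np.float64(9.893672942231863))
side [389.57706745 228.91334426] ([], np.float64(12.205804326568984))
```

```bash
python3 - <<'E'
from det import *
# score fixed-radius projected sphere outlines: mean gradient along the outline normal, at candidate centres
def fit(s,c0,z=.032,span=.010):
    g=cv2.GaussianBlur(cv2.cvtColor(s["img"],cv2.COLOR_BGR2GRAY).astype(np.float32),(0,0),1)
    gx,gy=cv2.Sobel(g,5,1,0),cv2.Sobel(g,5,0,1);V=np.array(s["view"]);C=-V[:3,:3].T@V[:3,3];best=[]
    for dx in np.arange(-span,span+1e-6,.0005):
        for dy in np.arange(-span,span+1e-6,.0005):
            P=np.array([c0[0]+dx,c0[1]+dy,z]);n=C-P;D=np.linalg.norm(n);n/=D
            u=np.linalg.svd(n[None])[2][1:];t=np.linspace(0,2*np.pi,120)
            rr=.025*np.sqrt(1-(.025/D)**2);Q=P+n*.025**2/D+rr*(np.outer(np.cos(t),u[0])+np.outer(np.sin(t),u[1]))
            q=proj(s,Q);cc=proj(s,P)[0];nn=q-cc;nn/=np.linalg.norm(nn,axis=1)[:,None]
            m=lambda a:cv2.remap(a,q[:,:1].astype(np.float32),q[:,1:].astype(np.float32),1)[:,0]
            best.append((np.mean(np.abs(m(gx)*nn[:,0]+m(gy)*nn[:,1])),P[0],P[1]))
    best.sort(reverse=True);return np.round(best[:4],4)
w=pickle.load(open('wrist7.pkl','rb'));print(fit(w,(.611,-.121)))
w6=pickle.load(open('w6.pkl','rb'));print(fit(w6,(.611,-.121)))
print(ray(w6,(413,257),.032))
E
```

```text
[[42.3169  0.6125 -0.119 ]
 [42.2642  0.6205 -0.12  ]
 [42.2439  0.612  -0.119 ]
 [42.2316  0.6205 -0.1205]]
[[52.6357  0.613  -0.1215]
 [52.5899  0.6135 -0.1215]
 [51.7906  0.613  -0.122 ]
 [51.6602  0.6135 -0.121 ]]
[ 0.61320655 -0.1204442   0.032     ]
```

```bash
python3 -m handwheel '[0.004,0.004,-0.06,0,0,0, 0.004,0.004,-0.12,0,0,0, 0.004,0.004,-0.17,0,0,0, 0.004,0.004,-0.21,0,0,0, 0.004,0.004,-0.24,0,0,0, 0.004,0.004,-0.27,0,0,0, 0.004,0.004,-0.27,0,0,0, 0.004,0.004,-0.27,0,0,0]' 1
python3 -m handwheel '[0,0,0,0,0,0, 0,0,0,0,0,0, 0,0,0,0,0,0, 0,0,0,0,0,0, 0,0,0,0,0,0, 0,0,0,0,0,0, 0,0,0,0,0,0, 0,0,0,0,0,0]' 0.3
python3 -m handwheel '[0,0,0,0,0,0, 0,0,0,0,0,0, 0,0,0,0,0,0, 0,0,0,0,0,0]' 0.3
```

```text
time_s: 9.07
eef_pos: [0.6122, -0.1201, 0.016]
tcp_rot: [0.738, 0.675, -0.0, -0.001]
contact_force: [0.1, 0.3, -0.3]
width: 0.0919
gripper_force: 0.0
time_s: 9.73
eef_pos: [0.613, -0.1204, 0.0168]
tcp_rot: [0.738, 0.675, 0.0, 0.0]
contact_force: [0.1, -0.0, 1.5]
width: 0.0489
gripper_force: 30.0
time_s: 10.07
eef_pos: [0.613, -0.1204, 0.0168]
tcp_rot: [0.738, 0.675, 0.0, 0.0]
contact_force: [0.1, 0.3, 2.3]
width: 0.0486
gripper_force: 30.0
```

```bash
python3 -m handwheel '[0,0,0.004,0,0,0, 0,0,0.01,0,0,0, 0,0,0.02,0,0,0, 0,0,0.035,0,0,0, 0,0,0.05,0,0,0, 0,0,0.065,0,0,0, 0,0,0.08,0,0,0, 0,0,0.08,0,0,0]' 
python3 -m handwheel '[0,0,0,0,0,0, 0,0,0,0,0,0, 0,0,0,0,0,0]' 
```

```text
time_s: 10.73
eef_pos: [0.6145, -0.121, 0.0593]
tcp_rot: [0.738, 0.675, 0.001, 0.002]
contact_force: [0.2, 0.5, -3.4]
width: 0.0488
gripper_force: 30.0
time_s: 10.98
eef_pos: [0.6124, -0.1202, 0.056]
tcp_rot: [0.738, 0.675, -0.0, -0.001]
contact_force: [0.0, -0.0, -3.7]
width: 0.0488
gripper_force: 30.0
```

```bash
python3 -m handwheel '[0,0,0.06,0,0,0, 0,0,0.14,0,0,0, 0,0,0.21,0,0,0, -0.01,0.05,0.268,0,0,0, -0.03,0.12,0.268,0,0,0, -0.045,0.2,0.268,0,0,0, -0.06,0.27,0.268,0,0,0, -0.08,0.34,0.268,0,0,0]' 
python3 -m handwheel '[-0.017,0.07,0,0,0,0, -0.03,0.13,0,0,0,0, -0.035,0.17,0,0,0,0, -0.035,0.18,0,0,0,0, -0.035,0.18,0,0,0,0, -0.035,0.18,0,0,0,0, -0.035,0.18,0,0,0,0, -0.035,0.18,0,0,0,0]'
python3 - <<'E'
from det import *
s=r.state();T=s['eef_pos'];print(T,s['tcp_rot'],s['width'])
w=r.snapshot('wrist');pickle.dump(w,open('w8.pkl','wb'))
print("pred ring",proj(w,[.555,.197,.072]),"pred ball",proj(w,T+[0,0,.016]))
c=proj(w,[.555,.197,.072])[0].astype(int);x0,y0,x1,y1=c[0]-45,c[1]-45,c[0]+45,c[1]+45
g=cv2.cvtColor(w["img"],cv2.COLOR_BGR2GRAY)[max(y0,0):y1,x0:x1]
n,l,st,ce=cv2.connectedComponentsWithStats((g<70).astype(np.uint8))
for b in st[1:]:
    if b[4]>60:
        q=(b[0]+x0+(b[2]-1)/2,b[1]+max(y0,0)+(b[3]-1)/2);print("dark",q,b[2:],ray(w,q,.072))
E
```

```text
time_s: 11.65
eef_pos: [0.5721, 0.0512, 0.1903]
tcp_rot: [0.738, 0.675, -0.0, -0.0]
contact_force: [1.2, 0.5, -4.2]
width: 0.0488
gripper_force: 30.0
time_s: 12.32
eef_pos: [0.5557, 0.1383, 0.1905]
tcp_rot: [0.739, 0.674, -0.0, 0.0]
contact_force: [-0.1, 0.4, -4.7]
width: 0.0488
gripper_force: 30.0
[0.55565238 0.13832729 0.19051844] [ 7.38700053e-01  6.74034264e-01 -1.90189829e-04  7.15300059e-05] 0.0487949194392977
pred ring [[314.13038743 136.31422779]] pred ball [[321.78602774 270.70837825]]
dark (np.float64(313.5), np.float64(135.5)) [ 54  54 998] [0.55451663 0.19774974 0.072     ]
```

```bash
python3 - <<'E'
from det import *
T=np.array([.55565,.13833,.19052]);w=pickle.load(open('w8.pkl','rb'))
g=cv2.GaussianBlur(cv2.cvtColor(w["img"],cv2.COLOR_BGR2GRAY).astype(np.float32),(0,0),1)
gx,gy=cv2.Sobel(g,5,1,0),cv2.Sobel(g,5,0,1);V=np.array(w["view"]);C=-V[:3,:3].T@V[:3,3]
res=[]
for dx in np.arange(-.004,.0041,.001):
  for dy in np.arange(-.008,.0081,.0005):
    for z in(.012,.016,.020):
        P=T+[dx,dy,z];n=C-P;D=np.linalg.norm(n);n/=D;u=np.linalg.svd(n[None])[2][1:];t=np.linspace(0,2*np.pi,160)
        Q=P+n*.025**2/D+.025*np.sqrt(1-(.025/D)**2)*(np.outer(np.cos(t),u[0])+np.outer(np.sin(t),u[1]))
        q=proj(w,Q);cc=proj(w,P)[0];nn=q-cc;nn/=np.linalg.norm(nn,axis=1)[:,None];k=nn[:,1]<-.6  # upper arc, free of fingers
        m=lambda a:cv2.remap(a,q[k,:1].astype(np.float32),q[k,1:].astype(np.float32),1)[:,0]
        res.append((np.mean(np.abs(m(gx)*nn[k,0]+m(gy)*nn[k,1])),dx,dy,z))
res.sort(reverse=True);print(np.round(res[:8],4))
print(g[150:300:6,322].astype(int))
E
```

```text
[[ 1.029364e+02 -1.000000e-03 -1.000000e-03  1.600000e-02]
 [ 1.023690e+02 -1.000000e-03  5.000000e-04  2.000000e-02]
 [ 1.013721e+02 -1.000000e-03 -2.500000e-03  1.200000e-02]
 [ 1.008982e+02 -1.000000e-03 -2.000000e-03  1.200000e-02]
 [ 9.555520e+01 -1.000000e-03 -5.000000e-04  1.600000e-02]
 [ 9.269830e+01  0.000000e+00  1.000000e-03  2.000000e-02]
 [ 9.242290e+01 -2.000000e-03 -2.500000e-03  1.200000e-02]
 [ 9.077390e+01  0.000000e+00 -5.000000e-04  1.600000e-02]]
[126  47  82 104 129 135 134 131 131 124 131 162 162 102 115 123 129 134
 140 141 141 138 135 137 133]
```

```bash
python3 -m handwheel '[-0.001,0.06,0,0,0,0, -0.001,0.12,0,0,0,0, -0.001,0.12,-0.03,0,0,0, -0.001,0.12,-0.07,0,0,0, -0.001,0.12,-0.11,0,0,0, -0.001,0.12,-0.15,0,0,0, -0.001,0.12,-0.18,0,0,0, -0.001,0.12,-0.2,0,0,0]' 
python3 -m handwheel '[0,0,-0.004,0,0,0, 0,0,-0.008,0,0,0, 0,0,-0.012,0,0,0, 0,0,-0.014,0,0,0, 0,0,-0.014,0,0,0, 0,0,-0.014,0,0,0, 0,0,-0.014,0,0,0, 0,0,-0.014,0,0,0]'
python3 -c "
from rig import r;s=r.state();print(s['eef_pos'],s['contact_force'])"
```

```text
time_s: 13.03
eef_pos: [0.554, 0.1987, 0.0885]
tcp_rot: [0.738, 0.674, -0.001, -0.001]
contact_force: [0.2, -0.9, -3.6]
width: 0.0491
gripper_force: 30.0
time_s: 13.7
eef_pos: [0.5551, 0.1997, 0.084]
tcp_rot: [0.738, 0.675, 0.0, 0.0]
contact_force: [-0.0, 0.4, -3.6]
width: 0.0493
gripper_force: 30.0
[0.55509538 0.19972998 0.08403369] [-0.03973079  0.36676402 -3.58817808]
```

```bash
python3 -m handwheel '[0,-0.002,-0.003,0,0,0, 0,-0.002,-0.006,0,0,0, 0,-0.002,-0.009,0,0,0, 0,-0.002,-0.012,0,0,0, 0,-0.002,-0.012,0,0,0, 0,-0.002,-0.012,0,0,0]'
python3 -m handwheel '[0,0,-0.002,0,0,0, 0,0,-0.002,0,0,0, 0,0,-0.002,0,0,0]'
python3 -m handwheel '[0,0,-0.002,0,0,0, 0,0,-0.002,0,0,0, 0,0,-0.002,0,0,0]'
```

```text
time_s: 14.2
eef_pos: [0.5547, 0.1986, 0.0774]
tcp_rot: [0.738, 0.675, -0.0, -0.0]
contact_force: [-0.3, -0.2, -4.4]
width: 0.0488
gripper_force: 30.0
time_s: 14.45
eef_pos: [0.555, 0.1986, 0.0767]
tcp_rot: [0.738, 0.675, 0.0, 0.0]
contact_force: [0.7, 0.6, -3.5]
width: 0.0486
gripper_force: 30.0
time_s: 14.7
eef_pos: [0.5553, 0.1986, 0.0761]
tcp_rot: [0.738, 0.675, 0.0, 0.0]
contact_force: [-0.4, -0.7, -1.2]
width: 0.0488
gripper_force: 30.0
```

The load is coming off the wrist at the expected height (TCP 76 mm), so the ball is on the ring. One more half millimetre, then release.

```bash
python3 -m handwheel '[0,0,-0.001,0,0,0, 0,0,-0.001,0,0,0, 0,0,-0.001,0,0,0]'
python3 -m handwheel '[0,0,0,0,0,0, 0,0,0,0,0,0, 0,0,0,0,0,0, 0,0,0,0,0,0, 0,0,0,0,0,0, 0,0,0,0,0,0]' 0.85
python3 - <<'E'
from det import *
T=r.state()['eef_pos'];w=r.snapshot('wrist');pickle.dump(w,open('w9.pkl','wb'))
c=proj(w,[.5545,.1976,.091])[0];print(T,c,circ(w,c,.091))
E
```

```text
time_s: 14.95
eef_pos: [0.5553, 0.1986, 0.0759]
tcp_rot: [0.738, 0.675, 0.0, 0.0]
contact_force: [-1.2, -2.0, 3.8]
width: 0.0488
gripper_force: 30.0
time_s: 15.45
eef_pos: [0.5548, 0.1987, 0.075]
tcp_rot: [0.738, 0.675, -0.0, -0.0]
contact_force: [0.5, -0.6, 0.4]
width: 0.0777
gripper_force: 0.0
[0.55479465 0.19869534 0.07501313] [321.42695805 272.54723475] ([(array([320.5, 274.5,  46.9], dtype=float32), array([0.5539, 0.1965, 0.091 ])), (array([313.5, 281.5,  56.4], dtype=float32), array([0.5498, 0.1926, 0.091 ])), (array([323.5, 283.5,  56.4], dtype=float32), array([0.555 , 0.1909, 0.091 ])), (array([314.5, 274.5,  53.1], dtype=float32), array([0.5507, 0.1968, 0.091 ]))], np.float64(46.74294234871572))
```

The best circle has radius 46.9 px (46.7 expected) at (0.554, 0.1965), centred on the ring. I retreat straight up and check from above.

```bash
python3 -m handwheel '[0,0,0.03,0,0,0, 0,0,0.07,0,0,0, 0,0,0.13,0,0,0, 0,0,0.2,0,0,0, 0,0,0.24,0,0,0, 0,0,0.24,0,0,0, 0,0,0.24,0,0,0, 0,0,0.24,0,0,0]'
python3 - <<'E'
from det import *
s=r.state();print(s['time_s'],s['eef_pos'],s['contact_force'])
for n in("wrist","scene","side"):
    w=r.snapshot(n);c=proj(w,[.5545,.1976,.091])[0];g=cv2.cvtColor(w["img"],cv2.COLOR_BGR2GRAY)
    x,y=c.round().astype(int);print(n,c,circ(w,c,.091),g[y,x-16:x+17:4])
E
```

```text
time_s: 16.17
eef_pos: [0.5541, 0.1985, 0.1937]
tcp_rot: [0.738, 0.675, -0.001, -0.001]
contact_force: [0.4, -0.2, -0.5]
width: 0.0782
gripper_force: 0.0
16.1667 [0.55408884 0.19851596 0.19374208] [ 0.37931775 -0.16300833 -0.49426735]
wrist [321.75842663 205.98426925] ([(array([321.5, 205.5,  28.8], dtype=float32), array([0.5543, 0.1981, 0.091 ])), (array([320.5, 199.5,  25.2], dtype=float32), array([0.5539, 0.2037, 0.091 ])), (array([322.5, 212.5,  33.4], dtype=float32), array([0.5546, 0.1915, 0.091 ])), (array([317.5, 209.5,  32.3], dtype=float32), array([0.5504, 0.1947, 0.091 ]))], np.float64(28.20323996742773)) [126 128 130 139 138 135 129 122 120]
scene [377.67523533 162.52130808] ([(array([368.5, 176.5,   8.2], dtype=float32), array([0.5566, 0.1424, 0.091 ])), (array([376.5, 167.5,   8.2], dtype=float32), array([0.56  , 0.1809, 0.091 ]))], np.float64(9.068047194962135)) [140 144  93 112 118 118 117 134 140]
side [307.51312069 123.69228785] ([(array([308.5, 126.5,  12.4], dtype=float32), array([0.5528, 0.1866, 0.091 ])), (array([324.5, 137.5,  12.4], dtype=float32), array([0.5722, 0.1343, 0.091 ]))], np.float64(10.511739113371467)) [136 132  96 108 111 101  87 122 122]
```

```bash
python3 -m handwheel '[0,0,0,0,0,0, 0,0,0,0,0,0, 0,0,0,0,0,0]'; python3 -c "
from rig import r;print(r.job_done())"
```

```text
time_s: 16.57
eef_pos: [0.5546, 0.1986, 0.1946]
tcp_rot: [0.738, 0.675, -0.0, -0.0]
contact_force: [-0.7, -0.2, 0.6]
width: 0.0781
gripper_force: 0.0
the job is handed in; nothing more can be done
None
```

I pushed the ball along the track into its seat, set it gently in the black ring on the balance pan and released it; the last wrist image puts its centre within about 1 mm of the ring's axis. I handed the job in at about 16.6 s, but the hand-in call returned no verdict.

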